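# Nest unequal angle brackets into a pack

### The arm

A 7-joint arm with a two-finger parallel gripper is mounted at the origin on the work surface. World frame = base frame: x ahead of the robot, y to its left, z up, the work surface at z = 0. Lengths are in m, angles in rad, forces in N, time in s.
With the tool pointing down it reaches from about 0.425 to 1.025 m from the base axis. Payload 9.4 kg.
Tool frame: the origin (TCP) lies midway between the tips of the shut fingers; the grasp point (between the pads) lies 19 mm behind it; z points along the fingers, y is the line along which they close (so a half turn about z gives the same grasp; the last joint's range is limited). The gripper opens to 93 mm and grips with 3 to 60 N. Pads are 15 mm wide; open, the fingers measure 128 mm over their backs; the gripper's body (75 mm by 188 mm) begins 65 mm behind the grasp point.
Start: joints at [-1.257, 0.599, -0.003, 1.599, 0.002, 0.943, -0.08], TCP at [0.276, 0.67, 0.219] pointing down, gripper open.
Joint ranges: [-2.57, 2.57], [-0.35, 1.97], [-1.29, 1.29], [0.11, 2.56], [-1.05, 4.19], [0.11, 1.86], [-2.63, 2.63]. Speed limits (rad/s): [2.22, 2.22, 3.01, 3.01, 3.14, 3.14, 3.14].

### API

Orientations are given as a 3x3 rotation matrix whose columns are the frame's x, y, z axes.
In Python, from cell import manip, eyes, job, state gives the robot as it stands (manip), with the cameras (eyes), the job (job) and the readings as plain functions.
- The arm moves only by the shell command python3 drive.py FILE [FORCE], which reads ROWS from the file FILE. ROWS is a JSON object whose key "moves" holds a list of rows, 1 to 8 of them, each of 5 numbers: the finger opening in m, then dx, dy, dz in normalised numbers (1 is 0.8 m), then a turn about the tool's z in a scale on which 1.0 is pi/2 rad; each row shifts and turns the commanded pose from where the row before left it, along the tool's axes as they then stand; what a row does not reach is not made up. A row lasts 1/8 s, in which the tool goes at most 0.0625 m and 0.188 rad, less where a joint would pass 70% of its speed; a pose out of reach is approached as far as the arm can. The fingers move at their own pace and stop on an object; FORCE is the grip in N (left out, the last holds). Time passes only in rows, so rows that do not move let the fingers close. It prints the time, the measured TCP pose, the force, the opening and the grip force at its end. No shift or turn number may pass 1 either way. Input that does not fit is refused with a message, and nothing moves.
- state(): the state, without advancing time (a new reading comes with each control period).
- eyes.snapshot(name): name is "scene" or "top" or "wrist"; returns the picture (420x560x3 uint8, blue, green, red); there is no depth.
- eyes.camera_info(name): a dict with "fx", "fy", "cx", "cy" (pixels), "R" (3x3) and "t" (3): a world point X has camera coordinates R X + t; the wrist camera has in their place "T_tool_cam" (4x4, takes a point from camera to tool coordinates, whose origin is the TCP and whose axes are the flange's). Camera axes: x right, y down, z forward; pixel columns grow to the right and rows downward; lengths in m; the calibration is good to about 2 mm. A picture is of the moment at which its call begins: read the wrist's pose just before it. camera_info takes no time and is no camera call.
- job.finish_job(): hands the job in; it is judged then, once.
The state is a dict: "time_s": time; "qpos": joint angles; "qvel": joint speeds; "joint_efforts": joint torques, N m; "position": TCP position; "tcp_rot": TCP orientation; "ft_force": force on the tool from outside, world axes, zero at the start; "wrist_torque": the same for the moment, N m; "finger_gap": finger opening in m; "grip_force": force on a finger pad.
Only numpy, scipy, OpenCV 4.12 (cv2) and the standard library are available. Lean on these libraries where they do the work, as an engineer would, in place of code of your own. Each camera call takes 0.05 s, during which the arm holds its last target. There are 200 camera calls.

### The job

Make one nested pack on the short skid: set the two angle brackets from the long skid, one after the other, ridge up over the one lying there, each fully home on the one below it, long leg over long leg and with the ends flush. Lower them on, do not drop them; the bottom bracket stays where it lies. Leave the housing, the end cap, the aluminium offcut and the screwdriver alone.

Things in the scene. Friction and masses are not known exactly. Their poses are not given: they have to be found in the camera images.
- bracket_base: bottom bracket, alone on the short skid, loose: steel angle of unequal legs 45 x 30 mm, 5 mm thick, 140 mm long, 0.37 kg, square inner corner, 2 bolt holes a leg, lying ridge up on its toes. Origin: mid-length, level with the underside, midway between the outer toe edges; x along the length, z up, +y to the long leg's toe. Ridge: y -11, z 28 mm. Slopes: long 32, short 58 degrees
- bracket_a: loose bracket on the long skid, same shape and axes as bracket_base. Widest 54 mm, at the outer toe edges (y +27, z 4 mm and y -27, z 3 mm): can be gripped there across y at mid-length, tips about 5 mm below the origin. Fully nested, its origin is 6.9 mm above and 1.6 mm to the -y side of the lower one's, in the lower one's frame, axes parallel
- bracket_b: other loose bracket on the long skid, the same as bracket_a, about 136 mm from it and turned end for end, so its long leg faces roughly the other way; both lie roughly square to bracket_base. Either may go on first. Bracket slides on bracket easily (friction about 0.3), so the last millimetre or two of a nest seats by itself. Nested toes stand only 7 mm above those below
- bracket_base_long_toe (a point): point on the outer toe edge of that bracket's long leg, mid-length: 27 mm to +y of its origin and 4 mm above it
- bracket_a_long_toe (a point): point on the outer toe edge of that bracket's long leg, mid-length: 27 mm to +y of its origin and 4 mm above it
- bracket_b_long_toe (a point): point on the outer toe edge of that bracket's long leg, mid-length: 27 mm to +y of its origin and 4 mm above it
- skid_short: skid, 150 (x) by 130 mm (y), of plywood 6 mm thick with two hardwood bearers on it, 20 mm wide and 14 mm high, running along its y at x = -54 and +54 mm (88 mm clear between them); bearer tops 20 mm above the bench. Fixed to the bench. Origin: centre of its underside, z up
- skid_long: skid, 150 (x) by 270 mm (y), of plywood 6 mm thick with two hardwood bearers on it, 20 mm wide and 14 mm high, running along its y at x = -54 and +54 mm (88 mm clear between them); bearer tops 20 mm above the bench. Fixed to the bench. Origin: centre of its underside, z up
- housing: bystander: round cast-aluminium motor housing, open at the top, 124 mm over its bolt lugs, 60 mm high; origin at the centre of its underside
- end_cap: bystander: round aluminium motor end cap, 114 mm over its lugs, 28 mm high; origin at the centre of its underside
- offcut: bystander: short aluminium equal angle offcut 50 x 50 x 5 mm, 70 mm long, standing with one leg flat on the bench and one upright; origin under its centre
- screwdriver: bystander: red-handled screwdriver lying on the bench along its x, handle to -x

How it is judged:
On the way, in this order (a step that is already met when the one before it is completed fails the run):
1. one loose bracket is nested fully home on the bottom bracket, long leg over long leg, ends flush, and let go (((y of bracket_a in the frame of bracket_base between -0.0046 and 0.0014 m and z of bracket_a in the frame of bracket_base between 0.0049 and 0.0089 m and x of bracket_a in the frame of bracket_base between -0.008 and 0.008 m and angle between the z axis of bracket_a and the z axis of bracket_base, either way round below 0.07 rad and angle between the x axis of bracket_a and the x axis of bracket_base, either way round below 0.06 rad and y of bracket_a_long_toe in the frame of bracket_base above 0.01 m and contact force between the fingers and bracket_a below 0.05 N) or (y of bracket_b in the frame of bracket_base between -0.0046 and 0.0014 m and z of bracket_b in the frame of bracket_base between 0.0049 and 0.0089 m and x of bracket_b in the frame of bracket_base between -0.008 and 0.008 m and angle between the z axis of bracket_b and the z axis of bracket_base, either way round below 0.07 rad and angle between the x axis of bracket_b and the x axis of bracket_base, either way round below 0.06 rad and y of bracket_b_long_toe in the frame of bracket_base above 0.01 m and contact force between the fingers and bracket_b below 0.05 N))), for 0.2 s.
2. the other is nested in the same way on top of it (((y of bracket_a in the frame of bracket_base between -0.0046 and 0.0014 m and z of bracket_a in the frame of bracket_base between 0.0049 and 0.0089 m and x of bracket_a in the frame of bracket_base between -0.008 and 0.008 m and angle between the z axis of bracket_a and the z axis of bracket_base, either way round below 0.07 rad and angle between the x axis of bracket_a and the x axis of bracket_base, either way round below 0.06 rad and y of bracket_a_long_toe in the frame of bracket_base above 0.01 m and y of bracket_b in the frame of bracket_a between -0.0046 and 0.0014 m and z of bracket_b in the frame of bracket_a between 0.0049 and 0.0089 m and x of bracket_b in the frame of bracket_a between -0.008 and 0.008 m and angle between the z axis of bracket_b and the z axis of bracket_a, either way round below 0.07 rad and angle between the x axis of bracket_b and the x axis of bracket_a, either way round below 0.06 rad and y of bracket_b_long_toe in the frame of bracket_a above 0.01 m) or (y of bracket_b in the frame of bracket_base between -0.0046 and 0.0014 m and z of bracket_b in the frame of bracket_base between 0.0049 and 0.0089 m and x of bracket_b in the frame of bracket_base between -0.008 and 0.008 m and angle between the z axis of bracket_b and the z axis of bracket_base, either way round below 0.07 rad and angle between the x axis of bracket_b and the x axis of bracket_base, either way round below 0.06 rad and y of bracket_b_long_toe in the frame of bracket_base above 0.01 m and y of bracket_a in the frame of bracket_b between -0.0046 and 0.0014 m and z of bracket_a in the frame of bracket_b between 0.0049 and 0.0089 m and x of bracket_a in the frame of bracket_b between -0.008 and 0.008 m and angle between the z axis of bracket_a and the z axis of bracket_b, either way round below 0.07 rad and angle between the x axis of bracket_a and the x axis of bracket_b, either way round below 0.06 rad and y of bracket_a_long_toe in the frame of bracket_b above 0.01 m))), for 0.2 s.
At the end, for the whole second after the job is handed in: Both loose brackets (either order) nested on the bottom one, let go and at rest: each within 2 mm in height and 3 mm sideways of fully nested on the one below, ends flush within 8 mm, parallel within 0.06 rad, long leg over long leg; the bottom one level and within 20 mm of where it lay (((y of bracket_a in the frame of bracket_base between -0.0046 and 0.0014 m and z of bracket_a in the frame of bracket_base between 0.0049 and 0.0089 m and x of bracket_a in the frame of bracket_base between -0.008 and 0.008 m and angle between the z axis of bracket_a and the z axis of bracket_base, either way round below 0.07 rad and angle between the x axis of bracket_a and the x axis of bracket_base, either way round below 0.06 rad and y of bracket_a_long_toe in the frame of bracket_base above 0.01 m and y of bracket_b in the frame of bracket_a between -0.0046 and 0.0014 m and z of bracket_b in the frame of bracket_a between 0.0049 and 0.0089 m and x of bracket_b in the frame of bracket_a between -0.008 and 0.008 m and angle between the z axis of bracket_b and the z axis of bracket_a, either way round below 0.07 rad and angle between the x axis of bracket_b and the x axis of bracket_a, either way round below 0.06 rad and y of bracket_b_long_toe in the frame of bracket_a above 0.01 m) or (y of bracket_b in the frame of bracket_base between -0.0046 and 0.0014 m and z of bracket_b in the frame of bracket_base between 0.0049 and 0.0089 m and x of bracket_b in the frame of bracket_base between -0.008 and 0.008 m and angle between the z axis of bracket_b and the z axis of bracket_base, either way round below 0.07 rad and angle between the x axis of bracket_b and the x axis of bracket_base, either way round below 0.06 rad and y of bracket_b_long_toe in the frame of bracket_base above 0.01 m and y of bracket_a in the frame of bracket_b between -0.0046 and 0.0014 m and z of bracket_a in the frame of bracket_b between 0.0049 and 0.0089 m and x of bracket_a in the frame of bracket_b between -0.008 and 0.008 m and angle between the z axis of bracket_a and the z axis of bracket_b, either way round below 0.07 rad and angle between the x axis of bracket_a and the x axis of bracket_b, either way round below 0.06 rad and y of bracket_a_long_toe in the frame of bracket_b above 0.01 m)) and distance of bracket_base from where it was at the start of the episode below 0.02 m and angle between bracket_base's own z axis and vertical below 0.06 rad and linear speed of each of bracket_base, bracket_a, bracket_b below 0.02 m/s and contact force between the fingers and bracket_a below 0.05 N and contact force between the fingers and bracket_b below 0.05 N and contact force between the fingers and bracket_base below 0.05 N); the robot touches nothing.
It fails at once if a bracket is dropped: it moves faster than 0.45 m/s with no finger on it (a fall of about 10 mm) ((contact force between the fingers and bracket_a below 0.05 N and linear speed of bracket_a above 0.45 m/s) or (contact force between the fingers and bracket_b below 0.05 N and linear speed of bracket_b above 0.45 m/s)).
It fails at once if the housing, end cap, offcut or screwdriver is shifted by more than 30 mm (distance of any of housing, end_cap, offcut, screwdriver from where it was at the start of the episode above 0.03 m).
It also fails if it takes over 61 s, if anything falls off the work surface, if the arm or the gripper's body presses on something with over 40 N, if the wrist force passes 120 N, or if a joint passes its speed limit or range.

## Working session

There is one attempt and no reset: what is moved stays moved. The work goes in short steps, Python scripts to look and compute and a shell command to move; the robot and the scene stay as the last step left them, time stands still between calls to the robot, and variables do not carry over. Pictures are saved under pics/ and viewed, at most 10 in all, crops included, and the job is handed in when it is done.

```bash
ls; mkdir -p pics; python3 - <<'E'
from cell import manip, eyes, job, state
import cv2,numpy as np
s=state();print(s["time_s"],s["position"],s["tcp_rot"],s["finger_gap"])
for n in ["top","scene"]:
    cv2.imwrite(f"pics/{n}0.png",eyes.snapshot(n));c=eyes.camera_info(n);print(n,c)
print(eyes.camera_info("wrist"))
E
```

```text
cell.py
drive.py
pics
0.0 [0.2759961  0.66989451 0.2177573 ] [[-9.24638807e-01  3.80844960e-01 -4.38659367e-04]
 [ 3.80845181e-01  9.24637640e-01 -1.47767068e-03]
 [-1.57162469e-04 -1.53337296e-03 -9.99998812e-01]] 0.0927858646146221
top {'fx': 383.36001749982796, 'fy': 383.36001749982796, 'cx': 280.8464452855519, 'cy': 212.8944577363477, 'R': array([[ 0.01516956, -0.99980447,  0.0126849 ],
       [-0.98899673, -0.01687027, -0.14697231],
       [ 0.14715758, -0.01031582, -0.98905927]]), 't': array([-0.01079408,  0.60981603,  0.930402  ])}
scene {'fx': 433.2995306760639, 'fy': 433.2995306760639, 'cx': 281.53745158713485, 'cy': 207.90928403130252, 'R': array([[ 0.4998373 ,  0.86605834,  0.01027706],
       [ 0.73083563, -0.41536772, -0.54161696],
       [-0.46480313,  0.2782312 , -0.84056258]]), 't': array([-0.32454476, -0.40471961,  1.56839119])}
{'fx': 348.13888074388615, 'fy': 348.13888074388615, 'cx': 280.06597475307257, 'cy': 209.28061000532617, 'T_tool_cam': array([[-3.96265667e-04, -9.55593334e-01, -2.94688350e-01,
         8.28774121e-02],
       [ 9.99999712e-01, -5.69622086e-04,  5.02434233e-04,
        -8.52843537e-04],
       [-6.47983796e-04, -2.94688066e-01,  9.55593284e-01,
        -1.66636678e-01],
       [ 0.00000000e+00,  0.00000000e+00,  0.00000000e+00,
         1.00000000e+00]])}
```

View pics/top0.png

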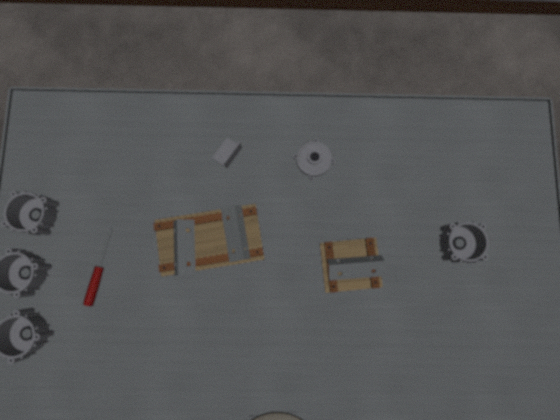

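View pics/scene0.png

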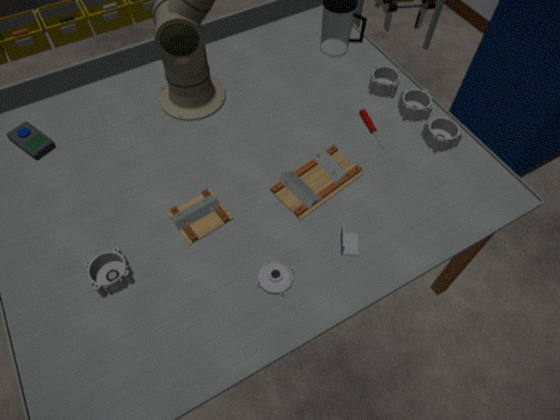

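The top picture shows the loose brackets at about (181,247) and (236,234) on the long skid, and the bottom one at (356,262) on the short skid. The bystanders are well clear. I'll get rough world positions next, then look through the wrist camera.

```bash
cat > h.py <<'E'
from cell import manip, eyes, job, state
import numpy as np, cv2
def cam(n,s=None):
    c=eyes.camera_info(n);K=np.array([[c["fx"],0,c["cx"]],[0,c["fy"],c["cy"]],[0,0,1]])
    if n!="wrist": return K,c["R"],c["t"]
    s=s or state();T=np.eye(4);T[:3,:3]=s["tcp_rot"];T[:3,3]=s["position"]
    M=np.linalg.inv(T@c["T_tool_cam"]);return K,M[:3,:3],M[:3,3]
def px2w(C,uv,z):
    K,R,t=C;d=R.T@np.linalg.inv(K)@[*uv,1];o=-R.T@t;return o+d*(z-o[2])/d[2]
def w2px(C,X):
    K,R,t=C;p=K@(R@np.asarray(X)+t);return p[:2]/p[2]
def totool(p,s=None):
    s=s or state();return s["tcp_rot"].T@(np.asarray(p)-s["position"])
E
python3 - <<'E'
from h import *
np.set_printoptions(precision=4,suppress=True)
C=cam("top")
for uv in [(181,247),(236,234),(356,262),(467,242),(93,285),(314,158),(228,152)]:print(uv,px2w(C,uv,.03))
for p in [(.5,.1,.2),(.45,.1,.2)]:print(totool(p))
im=cv2.imread("pics/top0.png")[190:310,140:400];cv2.imwrite("pics/c.png",cv2.resize(im,None,fx=3,fy=3,interpolation=cv2.INTER_CUBIC))
E
```

```text
(181, 247) [0.5202 0.2514 0.03  ]
(236, 234) [0.5556 0.1128 0.03  ]
(356, 262) [ 0.4892 -0.1941  0.03  ]
(467, 242) [ 0.5447 -0.481   0.03  ]
(93, 285) [0.422  0.4655 0.03  ]
(314, 158) [ 0.7604 -0.0865  0.03  ]
(228, 152) [0.7724 0.141  0.03  ]
[-0.4241 -0.4417  0.0185]
[-0.3779 -0.4607  0.0185]
```

View pics/c.png

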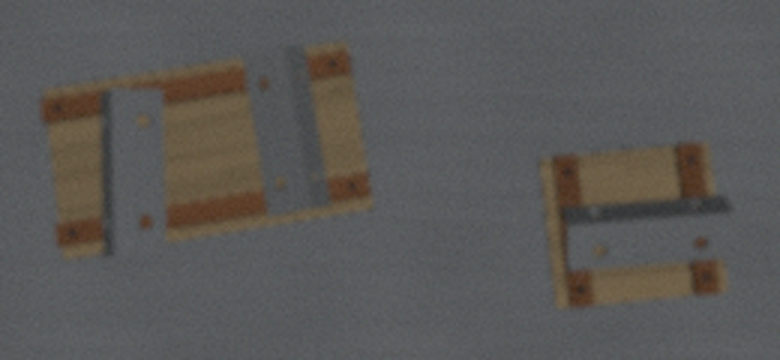

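The crop settles which way the legs lie. The left bracket's long leg is to the right (world -y), the right bracket's is to the left (+y), and the base's long leg points towards the robot (-x). So the left one turns -90° and the right one +90°. Next I move over the long skid for a wrist view.

```bash
python3 - <<'E'
from h import *
print(totool((.53,.18,.21)))
E
```

```text
[-0.42139945 -0.35627576  0.00840733]
```

The manual's scale: shifts go in shares of 0.8 m and turns go in shares of pi/2 rad. Converting my numbers, -0.046 m / 0.8 = -0.0575, -0.039 m / 0.8 = -0.0488.

```bash
echo '{"moves": [[0.093,-0.0575,-0.0488,0.0013,0],[0.093,-0.0575,-0.0488,0.0013,0],[0.093,-0.0575,-0.0488,0.0013,0],[0.093,-0.0575,-0.0488,0.0013,0],[0.093,-0.0575,-0.0488,0.0013,0],[0.093,-0.0575,-0.0488,0.0013,0],[0.093,-0.0575,-0.0488,0.0013,0],[0.093,-0.0575,-0.0488,0.0013,0]]}' > next.json && python3 drive.py next.json; echo '{"moves": [[0.093,-0.0575,-0.0488,0,0],[0.093,0,0,0,-0.0828],[0.093,0,0,0,-0.0828],[0.093,0,0,0,-0.0828],[0.093,0,0,0,0],[0.093,0,0,0,0]]}' > next.json && python3 drive.py next.json
python3 - <<'E'
from h import *
s=state();im=eyes.snapshot("wrist");import json
json.dump({k:np.asarray(s[k]).tolist() for k in("position","tcp_rot","qpos")},open("pics/w1.json","w"))
cv2.imwrite("pics/w1.png",im);print(s["position"],s["tcp_rot"],s["qpos"],s["qvel"])
E
```

```text
time_s: 1.1
position: [0.4982, 0.2399, 0.2105]
tcp_rot: [[-0.925, 0.381, 0.0], [0.381, 0.925, -0.0], [-0.0, -0.0, -1.0]]
ft_force: [1.6, 0.8, 0.3]
finger_gap: 0.0931
grip_force: 0.0
time_s: 1.85
position: [0.5252, 0.188, 0.2105]
tcp_rot: [[-1.0, 0.004, -0.0], [0.004, 1.0, -0.0], [0.0, -0.0, -1.0]]
ft_force: [0.3, 0.1, -0.1]
finger_gap: 0.0931
grip_force: 0.0
[0.52516476 0.18801993 0.21049555] [[-9.99993028e-01  3.72007467e-03 -3.22684642e-04]
 [ 3.72010582e-03  9.99993076e-01 -9.59963978e-05]
 [ 3.22325294e-04 -9.71961496e-05 -9.99999943e-01]] [-0.37491723  0.41134226 -0.0970867   1.98986631  0.05722081  0.74325907
  1.06096242] [-0.00660518 -0.00094997  0.00187644 -0.0007156  -0.00021059  0.00068882
  0.00667916]
```

View pics/w1.png

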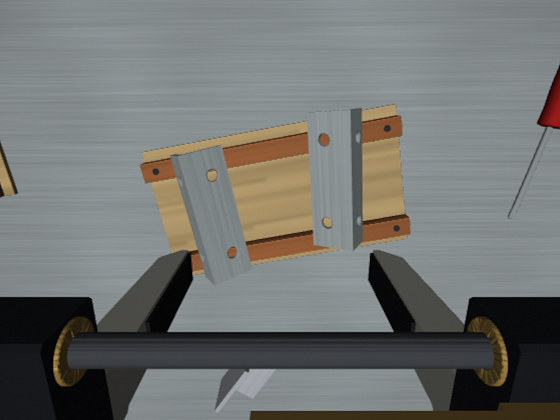

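```bash
python3 - <<'E'
import cv2
im=cv2.imread("pics/w1.png")[95:295,150:400];cv2.imwrite("pics/w1c.png",cv2.resize(im,None,fx=3,fy=3,interpolation=cv2.INTER_CUBIC))
E
```

```text
(no output)
```

View pics/w1c.png

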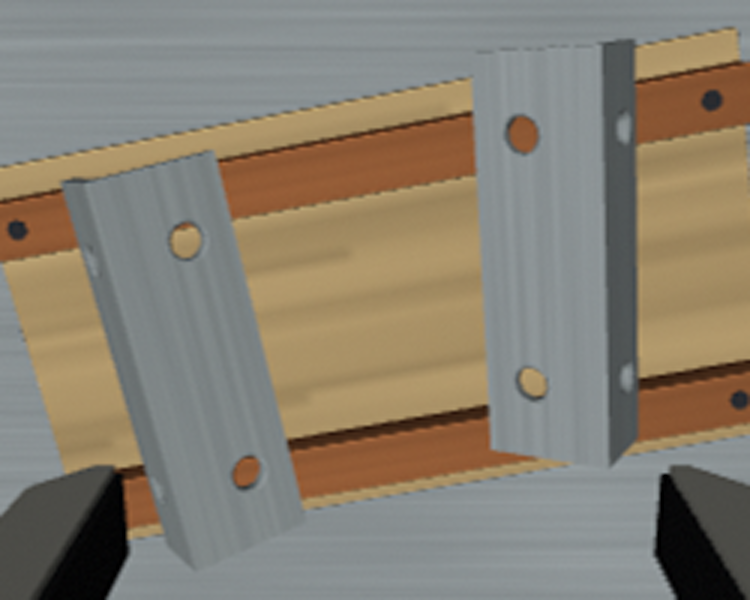

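The enlarged view shows both brackets clearly. R (right in the image) has its ridge from (602,44) to (609,466) and its long toe on the left. L has its ridge from (86,181) to (197,568) and its long toe on the right. I'll fit poses to these corners.

```bash
cat >> h.py <<'E'
from scipy.optimize import least_squares
PTS={"r":(-.011,.028),"l":(.027,.004),"s":(-.027,.003)}
def fit(C,obs,p0,zb=.02):
    # obs: list of (end sign, key, u, v); pose x,y,yaw
    def f(p):
        c,s=np.cos(p[2]),np.sin(p[2]);o=[]
        for e,k,u,v in obs:
            X=.07*e;Y,Z=PTS[k];o+=list(w2px(C,(p[0]+c*X-s*Y,p[1]+s*X+c*Y,zb+Z))-[u,v])
        return np.array(o)
    r=least_squares(f,p0,x_scale=[.01,.01,.1],loss="soft_l1");return r.x,f(r.x).reshape(-1,2)
def crop2px(l,off,k=3): return [(e,n,(u+.5)/k-.5+off[0],(v+.5)/k-.5+off[1]) for e,n,u,v in l]
E
python3 - <<'E'
from h import *;import json
np.set_printoptions(precision=4,suppress=True)
s=json.load(open("pics/w1.json"));s={k:np.array(v) for k,v in s.items()};C=cam("wrist",s)
R=[(1,"r",602,44),(-1,"r",609,466),(1,"l",475,52),(-1,"l",491,452),(1,"s",634,40),(-1,"s",637,442)]
L=[(-1,"r",86,181),(1,"r",197,568),(-1,"l",213,152),(1,"l",304,518),(-1,"s",64,182),(1,"s",171,543)]
for n,o,p0 in(("R",R,(.52,.25,np.pi)),("L",L,(.555,.11,0))):
    p,e=fit(C,crop2px(o,(150,95)),p0);print(n,p,np.degrees(p[2]));print(e)
    print("tool",totool((*p[:2],.015),s))
E
```

```text
R [0.5197 0.2457 3.2108] 183.96674413207452
[[ 0.1142  0.4264]
 [-0.3269  1.0657]
 [-1.2395  0.1971]
 [-0.0875 -0.8897]
 [ 0.901  -0.0357]
 [ 0.4406 -1.2644]]
tool [0.0056 0.0577 0.1955]
L [0.5561 0.1159 0.1956] 11.208802210820378
[[-0.1348  0.1141]
 [ 0.2258  0.7328]
 [ 0.6802 -1.2337]
 [ 1.2463  0.6363]
 [-1.0998 -0.6793]
 [-0.9084  0.4853]]
tool [-0.0313 -0.072   0.1955]
```

The fits agree to about 1 px, and the spacing of 135 mm matches the stated 136. Next I look at the base with the tool turned as it will be for placing.

Converted, -0.0545 m / 0.8 = -0.0681, 0.005 m / 0.8 = 0.0063, 0.18 rad / 1.5708 = 0.1146.

```bash
echo '{"moves": [[0.093,0.0063,-0.0681,0,0],[0.093,0.0063,-0.0681,0,0],[0.093,0.0063,-0.0681,0,0],[0.093,0.0063,-0.0681,0,0],[0.093,0.0063,-0.0681,0,0],[0.093,0.0063,-0.0681,0,0],[0.093,0.0063,-0.0681,0,0],[0.093,0,0,0,0.1146]]}' > next.json && python3 drive.py next.json | head -2; echo '{"moves": [[0.093,0,0,0,0.1146],[0.093,0,0,0,0.1146],[0.093,0,0,0,0.1146],[0.093,0,0,0,0.1146],[0.093,0,0,0,0.1146],[0.093,0,0,0,0.1146],[0.093,0,0,0,0.1146],[0.093,0,0,0,0.0764]]}' > next.json && python3 drive.py next.json;echo '{"moves": [[0.093,0,0,0,0],[0.093,0,0,0,0]]}' > next.json && python3 drive.py next.json
python3 - <<'E'
from h import *
s=state();im=eyes.snapshot("wrist");import json
json.dump({k:np.asarray(s[k]).tolist() for k in("position","tcp_rot","qpos")},open("pics/w2.json","w"))
print(s["qpos"])
cv2.imwrite("pics/w2.png",im)
C=cam("wrist",s);c=w2px(C,(.489,-.194,.03)).astype(int);print(c);o=np.maximum(c-[125,100],0);print(o)
cv2.imwrite("pics/w2c.png",cv2.resize(im[o[1]:o[1]+200,o[0]:o[0]+250],None,fx=3,fy=3,interpolation=cv2.INTER_CUBIC))
E
```

```text
time_s: 2.9
position: [0.4887, -0.1988, 0.2107]
time_s: 3.9
position: [0.4901, -0.1931, 0.2107]
tcp_rot: [[-0.004, 1.0, 0.0], [1.0, 0.004, -0.0], [-0.0, 0.0, -1.0]]
ft_force: [0.3, -0.2, -0.7]
finger_gap: 0.0933
grip_force: 0.0
time_s: 4.15
position: [0.49, -0.1932, 0.2107]
tcp_rot: [[-0.012, 1.0, 0.0], [1.0, 0.012, -0.0], [-0.0, 0.0, -1.0]]
ft_force: [-0.4, -0.5, 0.2]
finger_gap: 0.0927
grip_force: 0.0
[-0.00910133  0.39161006  0.37827516  2.07663772 -0.21782843  0.71028341
  0.5216617 ]
[279 186]
[154  86]
```

View pics/w2c.png

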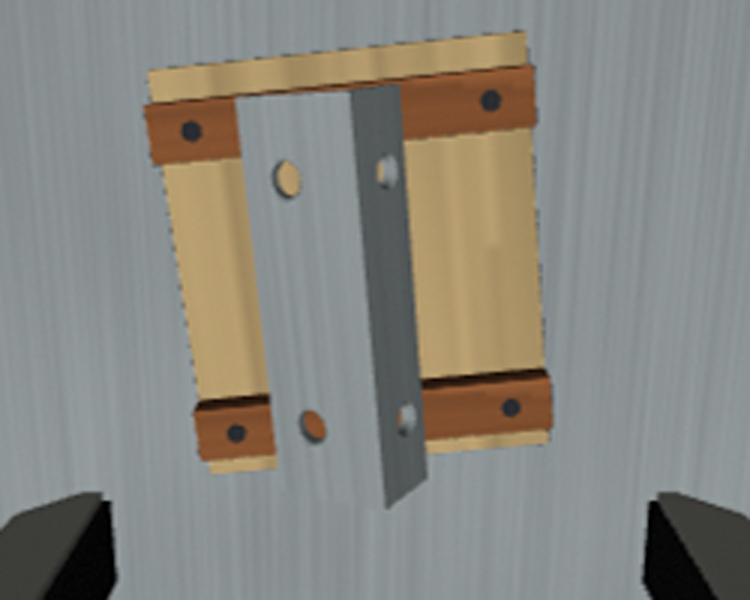

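The base shows clearly: ridge from (350,93) to (387,509), long toe on the left from (236,98) to about (281,492), short toe from (400,87) to (428,476).

```bash
python3 - <<'E'
from h import *;import json
np.set_printoptions(precision=4,suppress=True)
s=json.load(open("pics/w2.json"));s={k:np.array(v) for k,v in s.items()};C=cam("wrist",s)
B=[(1,"r",350,93),(-1,"r",387,509),(1,"l",236,98),(-1,"l",281,492),(1,"s",400,87),(-1,"s",428,476)]
p,e=fit(C,crop2px(B,(154,86)),(.489,-.194,np.pi/2));print(p,np.degrees(p[2]));print(e)
print(totool((*p[:2],.03),s))
print("to L",totool((.5561,.1159,.0)));
s=state();y=s["tcp_rot"][:,1];print("tool y yaw",np.degrees(np.arctan2(y[1],y[0])))
E
```

```text
[ 0.475  -0.1945  1.6633] 95.29932038461185
[[-0.1404 -0.446 ]
 [-0.4523  0.7356]
 [-0.0163  0.1657]
 [ 0.3122 -0.2525]
 [ 0.0917 -0.7756]
 [ 0.2308  1.0601]]
[-0.0011 -0.0151  0.1807]
to L [0.3083 0.0698 0.2107]
tool y yaw 0.6867066391717107
```

Converted, 0.0514 m / 0.8 = 0.0643, 0.0116 m / 0.8 = 0.0145.

```bash
echo '{"moves": [[0.093,0.0643,0.0145,0,0],[0.093,0.0643,0.0145,0,0],[0.093,0.0643,0.0145,0,0],[0.093,0.0643,0.0145,0,0],[0.093,0.0643,0.0145,0,0],[0.093,0.0643,0.0145,0,0]]}' > next.json && python3 drive.py next.json | head -2; echo '{"moves": [[0.093,0,0,0,0.1104],[0.093,0,0,0,0.1104],[0.093,0,0,0.025,0.1104],[0.093,0,0,0.025,0.1104],[0.093,0,0,0.025,0.1104],[0.093,0,0,0.025,0.1104],[0.093,0,0,0.025,0.1104],[0.093,0,0,0.025,0.1104]]}' > next.json && python3 drive.py next.json;echo '{"moves": [[0.093,0,0,0.025,0],[0.093,0,0,0,0],[0.093,0,0,0,0]]}' > next.json && python3 drive.py next.json
python3 - <<'E'
from h import *
s=state();print(totool((.5561,.1159,.017),s));y=s["tcp_rot"][:,1];print("tool y yaw",np.degrees(np.arctan2(y[1],y[0])),s["position"],s["qpos"])
E
```

```text
time_s: 4.95
position: [0.5567, 0.1173, 0.2108]
time_s: 5.95
position: [0.5566, 0.1157, 0.09]
tcp_rot: [[0.982, 0.188, 0.0], [0.188, -0.982, 0.0], [0.0, -0.0, -1.0]]
ft_force: [0.1, 0.8, -0.7]
finger_gap: 0.0933
grip_force: 0.0
time_s: 6.32
position: [0.5568, 0.1155, 0.0712]
tcp_rot: [[0.981, 0.193, 0.0], [0.193, -0.981, 0.0], [0.0, -0.0, -1.0]]
ft_force: [0.3, 1.1, -1.2]
finger_gap: 0.0924
grip_force: 0.0
[-0.00064008 -0.00050647  0.05419215]
tool y yaw -78.89126222215475 [0.55680275 0.11551183 0.07119235] [-0.67723563  0.69860528  0.5726967   2.10196187 -0.73467211  0.54703184
 -0.93855606]
```

Converted, 0.02 m / 0.8 = 0.025, 0.0142 m / 0.8 = 0.0178.

```bash
echo '{"moves": [[0.093,0,0,0.025,0],[0.093,0,0,0.025,0],[0.093,0,0,0.0178,0],[0.093,0,0,0,0],[0.06,0,0,0,0],[0.05,0,0,0,0],[0.04,0,0,0,0],[0.04,0,0,0,0]]}' > next.json && python3 drive.py next.json 25;echo '{"moves": [[0.04,0,0,0,0],[0.04,0,0,0,0]]}' > next.json && python3 drive.py next.json 25
```

```text
time_s: 7.32
position: [0.5566, 0.1158, 0.0167]
tcp_rot: [[0.981, 0.193, 0.0], [0.193, -0.981, 0.0], [0.0, -0.0, -1.0]]
ft_force: [0.5, -0.1, -0.8]
finger_gap: 0.0576
grip_force: 0.0
time_s: 7.58
position: [0.5566, 0.1157, 0.0165]
tcp_rot: [[0.981, 0.192, 0.0], [0.192, -0.981, 0.0], [0.0, -0.0, -1.0]]
ft_force: [-0.0, -0.4, 1.6]
finger_gap: 0.0522
grip_force: 25.0
```

Converted, -0.03 m / 0.8 = -0.0375, -0.02 m / 0.8 = -0.025.

```bash
echo '{"moves": [[0.04,0,0,-0.0125,0],[0.04,0,0,-0.025,0],[0.04,0,0,-0.0375,0],[0.04,0,0,-0.0375,0],[0.04,0,0,-0.0375,0],[0.04,0,0,-0.025,0],[0.04,0,0,0,0],[0.04,0,0,0,0]]}' > next.json && python3 drive.py next.json
python3 - <<'E'
from h import *
s=state();im=eyes.snapshot("wrist");cv2.imwrite("pics/w3.png",im);print(s["finger_gap"],s["wrist_torque"],s["position"])
print(totool((.475,-.1945,.15),s))
E
```

```text
time_s: 8.57
position: [0.5558, 0.1159, 0.1558]
tcp_rot: [[0.981, 0.193, -0.001], [0.193, -0.981, -0.0], [-0.001, -0.0, -1.0]]
ft_force: [-0.4, 0.2, -3.9]
finger_gap: 0.052
grip_force: 25.0
0.051977343758676964 [-0.00866664  0.17211407 -0.0114017 ] [0.55582347 0.11589974 0.15583125]
[-0.13910845  0.28901243  0.00592325]
```

View pics/w3.png

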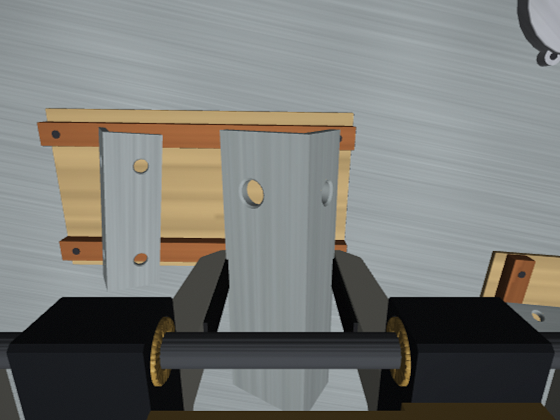

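The bracket is held cleanly. Its +x end corners are at (221,130), (309,134) and (340,130), and its far end is at about (233,378), (294,411) and (328,379). I'll check its pose in the hand.

```bash
python3 - <<'E'
from h import *
np.set_printoptions(precision=4,suppress=True)
obs=[(1,"l",221,130),(1,"r",309,134),(1,"s",340,130),(-1,"l",233,378),(-1,"r",294,411),(-1,"s",328,379)]
X=np.array([[.07*e,*PTS[k]] for e,k,_,_ in obs]);U=np.array([[u,v] for *_,u,v in obs],float)
c=eyes.camera_info("wrist");K=cam("wrist")[0]
T0=np.linalg.inv(c["T_tool_cam"])@np.array([[1,0,0,0],[0,-1,0,0],[0,0,-1,-.003],[0,0,0,1.]])
ok,r,t=cv2.solvePnP(X,U,K,None,cv2.Rodrigues(T0[:3,:3])[0],T0[:3,3:].copy(),True)
print((cv2.projectPoints(X,r,t,K,None)[0][:,0]-U));print(cv2.projectPoints(X,cv2.Rodrigues(T0[:3,:3])[0],T0[:3,3],K,None)[0][:,0]-U)
M=np.eye(4);M[:3,:3]=cv2.Rodrigues(r)[0];M[:3,3]=t[:,0];print(c["T_tool_cam"]@M)
E
```

```text
[[ 1.7554 -1.108 ]
 [-1.8564  0.5065]
 [-0.1641  0.2614]
 [-1.0882 -1.9476]
 [ 4.0987  2.8779]
 [-2.8126 -1.0036]]
[[-1.9328 -1.2601]
 [-0.9804 -0.7698]
 [-0.7169 -1.4669]
 [-1.1211  4.0896]
 [ 7.5353  7.9424]
 [-0.9035  1.7228]]
[[ 0.9999  0.0106  0.0011 -0.0007]
 [ 0.0106 -0.9993 -0.0349  0.0002]
 [ 0.0007  0.0349 -0.9994  0.0011]
 [ 0.      0.      0.      1.    ]]
```

Converted, 0.0413 m / 0.8 = 0.0516, -0.0197 m / 0.8 = -0.0246, -0.1633 rad / 1.5708 = -0.104.

```bash
echo '{"moves": [[0.04,-0.0246,0.0516,0,0],[0.04,-0.0246,0.0516,0,0],[0.04,-0.0246,0.0516,0,0],[0.04,-0.0246,0.0516,0,0],[0.04,-0.0246,0.0516,0,0],[0.04,-0.0246,0.0516,0,0],[0.04,-0.0246,0.0516,0,0],[0.04,0,0,0,-0.104]]}' > next.json && python3 drive.py next.json | head -2; echo '{"moves": [[0.04,0,0,0,-0.104],[0.04,0,0,0,-0.104],[0.04,0,0,0,-0.104],[0.04,0,0,0.0125,-0.104],[0.04,0,0,0.0188,-0.104],[0.04,0,0,0.0188,-0.104],[0.04,0,0,0.0188,-0.104],[0.04,0,0,0.0125,-0.104]]}' > next.json && python3 drive.py next.json | head -2;echo '{"moves": [[0.04,0,0,0,0],[0.04,0,0,0,0]]}' > next.json && python3 drive.py next.json
python3 - <<'E'
from h import *
s=state();print(totool((.4766,-.1944,.0245),s));y=s["tcp_rot"][:,1];print("tool y yaw",np.degrees(np.arctan2(y[1],y[0])),s["position"],s["qpos"])
E
```

```text
time_s: 9.62
position: [0.475, -0.1983, 0.1559]
time_s: 10.62
position: [0.476, -0.1944, 0.0899]
time_s: 10.88
position: [0.4766, -0.1947, 0.0913]
tcp_rot: [[-0.088, 0.996, -0.001], [0.996, 0.088, 0.0], [0.0, -0.001, -1.0]]
ft_force: [0.6, 0.7, -2.3]
finger_gap: 0.0522
grip_force: 25.0
[3.01769570e-04 8.85573314e-05 6.67948870e-02]
tool y yaw 5.063420867370309 [ 0.47657341 -0.19472083  0.09129485] [ 0.16683053  0.55266122  0.15824684  2.19355541 -0.20933843  0.40953692
  0.58271815]
```

Converted, 0.015 m / 0.8 = 0.0188, 0.01 m / 0.8 = 0.0125, -0.004 rad / 1.5708 = -0.0025.

```bash
echo '{"moves": [[0.04,0,0,0.0188,-0.0025],[0.04,0,0,0.0188,0],[0.04,0,0,0.0188,0],[0.04,0,0,0.0125,0],[0.04,0,0,0.0063,0],[0.04,0,0,0.0038,0],[0.04,0,0,0,0]]}' > next.json && python3 drive.py next.json; echo '{"moves": [[0.04,0,0,0.0019,0],[0.04,0,0,0.0013,0],[0.04,0,0,0,0],[0.04,0,0,0,0]]}' > next.json && python3 drive.py next.json
```

```text
time_s: 11.75
position: [0.4769, -0.1946, 0.0285]
tcp_rot: [[-0.096, 0.995, 0.0], [0.995, 0.096, -0.0], [-0.0, 0.0, -1.0]]
ft_force: [-0.5, -0.1, -2.8]
finger_gap: 0.0518
grip_force: 25.0
time_s: 12.25
position: [0.4768, -0.1945, 0.026]
tcp_rot: [[-0.096, 0.995, 0.0], [0.995, 0.096, -0.0], [-0.0, 0.0, -1.0]]
ft_force: [-0.1, 0.1, -3.0]
finger_gap: 0.0518
grip_force: 25.0
```

Converted, 0.001 m / 0.8 = 0.0013.

```bash
echo '{"moves": [[0.04,0,0,0.0013,0],[0.04,0,0,0,0],[0.04,0,0,0,0]]}' > next.json && python3 drive.py next.json|sed -n '2p;4p'; echo '{"moves": [[0.04,0,0,0.0013,0],[0.04,0,0,0,0],[0.04,0,0,0,0]]}' > next.json && python3 drive.py next.json|sed -n '2p;4p'
```

```text
position: [0.4769, -0.1946, 0.0252]
ft_force: [-0.3, 1.1, 4.8]
position: [0.477, -0.1946, 0.0248]
ft_force: [-1.7, 1.0, 14.7]
```

Contact came about 1.5 mm above home. I'll back off 1 mm and release so it seats itself.

Converted, -0.001 m / 0.8 = -0.0013.

```bash
echo '{"moves": [[0.04,0,0,-0.0013,0],[0.04,0,0,0,0],[0.056,0,0,0,0],[0.06,0,0,0,0],[0.066,0,0,0,0],[0.07,0,0,0,0],[0.075,0,0,0,0],[0.075,0,0,0,0]]}' > next.json && python3 drive.py next.json 10; echo '{"moves": [[0.075,0,0,-0.025,0],[0.085,0,0,-0.0375,0],[0.093,0,0,-0.05,0],[0.093,0,0,-0.0563,0],[0.093,0,0,-0.0563,0],[0.093,0,0,0,0],[0.093,0,0,0,0]]}' > next.json && python3 drive.py next.json
python3 - <<'E'
from h import *
import json
s=state();im=eyes.snapshot("wrist");cv2.imwrite("pics/w4.png",im)
json.dump({k:np.asarray(s[k]).tolist() for k in("position","tcp_rot","qpos")},open("pics/w4.json","w"))
C=cam("wrist",s);c=w2px(C,(.4766,-.1944,.03)).astype(int);o=np.maximum(c-[125,100],0);print(o)
cv2.imwrite("pics/w4c.png",cv2.resize(im[o[1]:o[1]+200,o[0]:o[0]+250],None,fx=3,fy=3,interpolation=cv2.INTER_CUBIC))
E
```

```text
time_s: 14.0
position: [0.4768, -0.1945, 0.025]
tcp_rot: [[-0.096, 0.995, 0.0], [0.995, 0.096, -0.0], [-0.0, 0.0, -1.0]]
ft_force: [-0.4, 0.2, -0.1]
finger_gap: 0.075
grip_force: 0.0
time_s: 14.88
position: [0.4765, -0.1943, 0.2047]
tcp_rot: [[-0.097, 0.995, 0.0], [0.995, 0.097, 0.0], [0.0, 0.0, -1.0]]
ft_force: [-0.1, 0.1, -0.0]
finger_gap: 0.093
grip_force: 0.0
[155  87]
```

View pics/w4c.png

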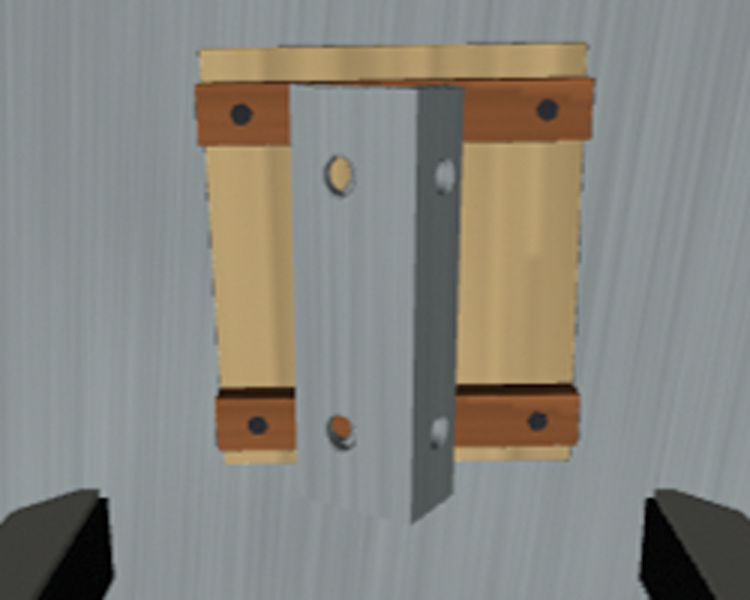

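The bracket lies on the base with its holes in line: ridge from (417,87) to (412,524), long toe from (290,85) to (297,494), short toe from (463,90) to (454,493). I'll fit its pose with height free.

```bash
python3 - <<'E'
from h import *;import json
np.set_printoptions(precision=4,suppress=True)
s=json.load(open("pics/w4.json"));s={k:np.array(v) for k,v in s.items()};C=cam("wrist",s)
B=[(1,"r",417,87),(-1,"r",412,524),(1,"l",290,85),(-1,"l",297,494),(1,"s",463,90),(-1,"s",454,493)]
for z in(.024,.0269,.029,.032):
    p,e=fit(C,crop2px(B,(155,87)),(.4766,-.194,1.66),z);print(z,p,np.degrees(p[2]),(e**2).sum())
    if z==.0269:
        print(e);b=np.array([.475,-.1945]);y=np.array([np.cos(p[2]+np.pi/2),np.sin(p[2]+np.pi/2)]);x=np.array([np.cos(p[2]),np.sin(p[2])]);d=p[:2]-b;print("rel x,y",d@x,d@y)
s=state();y=s["tcp_rot"][:,1];print("tool y yaw",np.degrees(np.arctan2(y[1],y[0])));print("to R",totool((.5197,.2457,0)))
E
```

```text
0.024 [ 0.4763 -0.1948  1.6649] 95.39312350248022 7.278859039564752
0.0269 [ 0.4761 -0.1941  1.6654] 95.41985405571731 5.313381258742758
[[-0.505   0.4264]
 [-0.6441  0.0697]
 [ 0.6551  0.0584]
 [ 1.2043  0.158 ]
 [ 0.078  -1.5401]
 [-0.3756  0.1727]]
rel x,y 0.00030658084219051365 -0.0011708848399347087
0.029 [ 0.476  -0.1936  1.6656] 95.43320792964063 6.931868595801461
0.032 [ 0.4759 -0.1932  1.6655] 95.42454680037048 13.516043117857205
tool y yaw 5.540093965377561
to R [0.4335 0.086  0.2043]
```

Nested fully home: relative y is -1.2 mm, x is 0.3 mm, and the fit is best at the nested height. Now the second bracket.

Converted, 0.0542 m / 0.8 = 0.0678, 0.01075 m / 0.8 = 0.0134.

```bash
echo '{"moves": [[0.093,0.0678,0.0134,0,0],[0.093,0.0678,0.0134,0,0],[0.093,0.0678,0.0134,0,0],[0.093,0.0678,0.0134,0,0],[0.093,0.0678,0.0134,0,0],[0.093,0.0678,0.0134,0,0],[0.093,0.0678,0.0134,0,0],[0.093,0.0678,0.0134,0,0]]}' > next.json && python3 drive.py next.json | head -2; echo '{"moves": [[0.093,0,0,0,-0.1092],[0.093,0,0,0,-0.1092],[0.093,0,0,0.025,-0.1092],[0.093,0,0,0.025,-0.1092],[0.093,0,0,0.025,-0.1092],[0.093,0,0,0.025,-0.1092],[0.093,0,0,0.025,-0.1092],[0.093,0,0,0.025,-0.1092]]}' > next.json && python3 drive.py next.json|head -2;echo '{"moves": [[0.093,0,0,0.0188,-0.1092],[0.093,0,0,0,0],[0.093,0,0,0,0]]}' > next.json && python3 drive.py next.json
python3 - <<'E'
from h import *
s=state();print(totool((.5197,.2457,.017),s));y=s["tcp_rot"][:,1];print("tool y yaw",np.degrees(np.arctan2(y[1],y[0])),s["position"],s["qpos"])
E
```

```text
time_s: 15.92
position: [0.52, 0.2468, 0.2032]
time_s: 16.92
position: [0.5196, 0.2449, 0.0826]
time_s: 17.3
position: [0.5203, 0.2451, 0.0695]
tcp_rot: [[-0.998, -0.066, -0.001], [-0.066, 0.998, -0.0], [0.001, -0.0, -1.0]]
ft_force: [-0.0, 0.6, -0.3]
finger_gap: 0.093
grip_force: 0.0
[0.00053679 0.00061897 0.05252855]
tool y yaw 93.78971673078507 [0.52033647 0.24513183 0.06952801] [-0.40350791  0.63383527 -0.19834978  2.05387919  0.25574875  0.47778547
  0.84459279]
```

Converted, 0.02 m / 0.8 = 0.025, 0.0115 m / 0.8 = 0.0144, -0.003 rad / 1.5708 = -0.0019.

```bash
echo '{"moves": [[0.093,0.0006,0.0008,0.025,-0.0019],[0.093,0,0,0.025,0],[0.093,0,0,0.0144,0],[0.093,0,0,0,0],[0.06,0,0,0,0],[0.05,0,0,0,0],[0.04,0,0,0,0],[0.04,0,0,0,0]]}' > next.json && python3 drive.py next.json 25;echo '{"moves": [[0.04,0,0,0,0],[0.04,0,0,0,0]]}' > next.json && python3 drive.py next.json 25; echo '{"moves": [[0.04,0,0,-0.0125,0],[0.04,0,0,-0.025,0],[0.04,0,0,-0.0375,0],[0.04,0,0,-0.0375,0],[0.04,0,0,-0.0375,0],[0.04,0,0,-0.025,0],[0.04,0,0,0,0],[0.04,0,0,0,0]]}' > next.json && python3 drive.py next.json
python3 - <<'E'
from h import *
s=state();im=eyes.snapshot("wrist");cv2.imwrite("pics/w5.png",im);print(s["wrist_torque"],s["position"])
print(totool((.4780,-.1942,.15),s))
y=s["tcp_rot"][:,1];print("tool y yaw",np.degrees(np.arctan2(y[1],y[0])))
E
```

```text
time_s: 18.3
position: [0.5202, 0.2459, 0.0187]
tcp_rot: [[-0.997, -0.073, 0.0], [-0.073, 0.997, 0.0], [-0.0, 0.0, -1.0]]
ft_force: [0.1, 0.2, 0.2]
finger_gap: 0.0575
grip_force: 0.0
time_s: 18.55
position: [0.5202, 0.2459, 0.0185]
tcp_rot: [[-0.997, -0.073, 0.0], [-0.073, 0.997, -0.0], [-0.0, -0.0, -1.0]]
ft_force: [0.2, 0.1, 2.4]
finger_gap: 0.0519
grip_force: 25.0
time_s: 19.55
position: [0.5196, 0.2455, 0.1578]
tcp_rot: [[-0.997, -0.073, -0.001], [-0.073, 0.997, -0.001], [0.001, -0.0, -1.0]]
ft_force: [-0.0, -0.0, -3.0]
finger_gap: 0.0519
grip_force: 25.0
[-0.00331557 -0.06920592  0.05027561] [0.5195712 0.2455311 0.1578292]
[ 0.07356195 -0.43551798  0.00810135]
tool y yaw 94.18736034711229
```

View pics/w5.png

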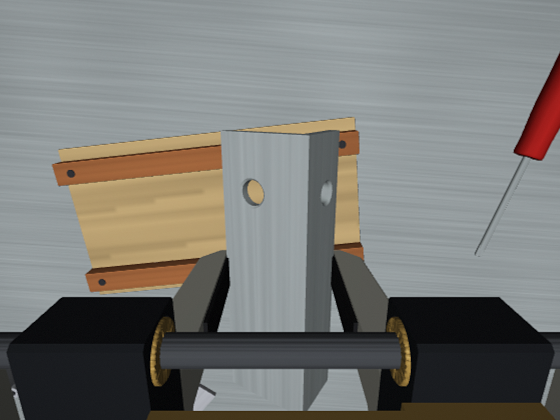

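The bracket is held just like the first, with near-end corners at (222,130), (309,135) and (339,130). I carry it to 1.6 mm further along.

Converted, -0.0544 m / 0.8 = -0.068, 0.0092 m / 0.8 = 0.0115.

```bash
echo '{"moves": [[0.04,0.0115,-0.068,0,0],[0.04,0.0115,-0.068,0,0],[0.04,0.0115,-0.068,0,0],[0.04,0.0115,-0.068,0,0],[0.04,0.0115,-0.068,0,0],[0.04,0.0115,-0.068,0,0],[0.04,0.0115,-0.068,0,0],[0.04,0.0115,-0.068,0,0]]}' > next.json && python3 drive.py next.json | head -2; echo '{"moves": [[0.04,0,0,0,0.1097],[0.04,0,0,0,0.1097],[0.04,0,0,0,0.1097],[0.04,0,0,0,0.1097],[0.04,0,0,0.0125,0.1097],[0.04,0,0,0.0188,0.1097],[0.04,0,0,0.0188,0.1097],[0.04,0,0,0.0125,0.1097]]}' > next.json && python3 drive.py next.json | head -2;echo '{"moves": [[0.04,0,0,0,0.1097],[0.04,0,0,0,0],[0.04,0,0,0,0]]}' > next.json && python3 drive.py next.json
python3 - <<'E'
from h import *
s=state();print(totool((.4779,-.1942,.0335),s));y=s["tcp_rot"][:,1];print("tool y yaw",np.degrees(np.arctan2(y[1],y[0])),s["position"])
E
```

```text
time_s: 20.6
position: [0.4777, -0.195, 0.1575]
time_s: 21.6
position: [0.4778, -0.1932, 0.1069]
time_s: 21.98
position: [0.4783, -0.1933, 0.1081]
tcp_rot: [[-0.097, 0.995, -0.001], [0.995, 0.097, 0.0], [0.0, -0.001, -1.0]]
ft_force: [-0.7, -0.1, -2.8]
finger_gap: 0.052
grip_force: 25.0
[-0.00084789 -0.00044141  0.07458595]
tool y yaw 5.574403198850234 [ 0.47831033 -0.1933137   0.10808569]
```

Converted, 0.02 m / 0.8 = 0.025, 0.005 m / 0.8 = 0.0063, 0.003 rad / 1.5708 = 0.0019.

```bash
echo '{"moves": [[0.04,-0.001,-0.0005,0.0188,0.0019],[0.04,0,0,0.025,0],[0.04,0,0,0.0225,0],[0.04,0,0,0.0125,0],[0.04,0,0,0.0063,0],[0.04,0,0,0.0038,0],[0.04,0,0,0,0]]}' > next.json && python3 drive.py next.json|sed -n '2p;4p'; echo '{"moves": [[0.04,0,0,0.0013,0],[0.04,0,0,0,0],[0.04,0,0,0,0]]}' > next.json && python3 drive.py next.json|sed -n '2p;4p';  echo '{"moves": [[0.04,0,0,0.0013,0],[0.04,0,0,0,0],[0.04,0,0,0,0]]}' > next.json && python3 drive.py next.json|sed -n '2p;4p'
```

```text
position: [0.4782, -0.1944, 0.0376]
ft_force: [0.0, 0.5, -3.8]
position: [0.4782, -0.1943, 0.0366]
ft_force: [-0.2, 0.7, -3.2]
position: [0.4781, -0.1943, 0.0354]
ft_force: [0.5, -0.1, -2.6]
```

Converted, 0.001 m / 0.8 = 0.0013.

```bash
echo '{"moves": [[0.04,0,0,0.0013,0],[0.04,0,0,0,0],[0.04,0,0,0,0]]}' > next.json && python3 drive.py next.json|sed -n '2p;4p';  echo '{"moves": [[0.04,0,0,0.0009,0],[0.04,0,0,0,0],[0.04,0,0,0,0]]}' > next.json && python3 drive.py next.json|sed -n '2p;4p'
```

```text
position: [0.4781, -0.1944, 0.0344]
ft_force: [-0.6, -0.5, -2.8]
position: [0.4781, -0.1944, 0.0338]
ft_force: [0.1, 0.0, -3.0]
```

Converted, 0.0007 m / 0.8 = 0.0009.

```bash
echo '{"moves": [[0.04,0,0,0.0009,0],[0.04,0,0,0,0],[0.04,0,0,0,0]]}' > next.json && python3 drive.py next.json|sed -n '2p;4p'
```

```text
position: [0.4782, -0.1943, 0.033]
ft_force: [0.2, -0.6, -3.1]
```

Within 1 mm of home and still no contact, so I'll release here, retreat and look.

The manual's scale: shifts go in shares of 0.8 m and turns go in shares of pi/2 rad. Converting my numbers, -0.04 m / 0.8 = -0.05, -0.03 m / 0.8 = -0.0375.

```bash
echo '{"moves": [[0.056,0,0,0,0],[0.06,0,0,0,0],[0.066,0,0,0,0],[0.07,0,0,0,0],[0.075,0,0,0,0],[0.075,0,0,0,0]]}' > next.json && python3 drive.py next.json 10; echo '{"moves": [[0.075,0,0,-0.025,0],[0.085,0,0,-0.0375,0],[0.093,0,0,-0.05,0],[0.093,0,0,-0.05,0],[0.093,0,0,-0.05,0],[0.093,0,0,0,0],[0.093,0,0,0,0]]}' > next.json && python3 drive.py next.json
python3 - <<'E'
from h import *
import json
s=state();im=eyes.snapshot("wrist");cv2.imwrite("pics/w6.png",im)
json.dump({k:np.asarray(s[k]).tolist() for k in("position","tcp_rot","qpos")},open("pics/w6.json","w"))
C=cam("wrist",s);c=w2px(C,(.4779,-.1944,.03)).astype(int);o=np.maximum(c-[125,100],0);print(o)
cv2.imwrite("pics/w6c.png",cv2.resize(im[o[1]:o[1]+200,o[0]:o[0]+250],None,fx=3,fy=3,interpolation=cv2.INTER_CUBIC))
E
```

```text
time_s: 25.48
position: [0.4781, -0.1944, 0.033]
tcp_rot: [[-0.09, 0.996, 0.0], [0.996, 0.09, -0.0], [-0.0, 0.0, -1.0]]
ft_force: [-0.2, 0.9, -0.6]
finger_gap: 0.0744
grip_force: 0.0
time_s: 26.35
position: [0.4778, -0.1941, 0.2027]
tcp_rot: [[-0.09, 0.996, -0.0], [0.996, 0.09, 0.0], [0.0, -0.0, -1.0]]
ft_force: [-0.7, 0.2, 0.4]
finger_gap: 0.0931
grip_force: 0.0
[155  88]
```

View pics/w6c.png

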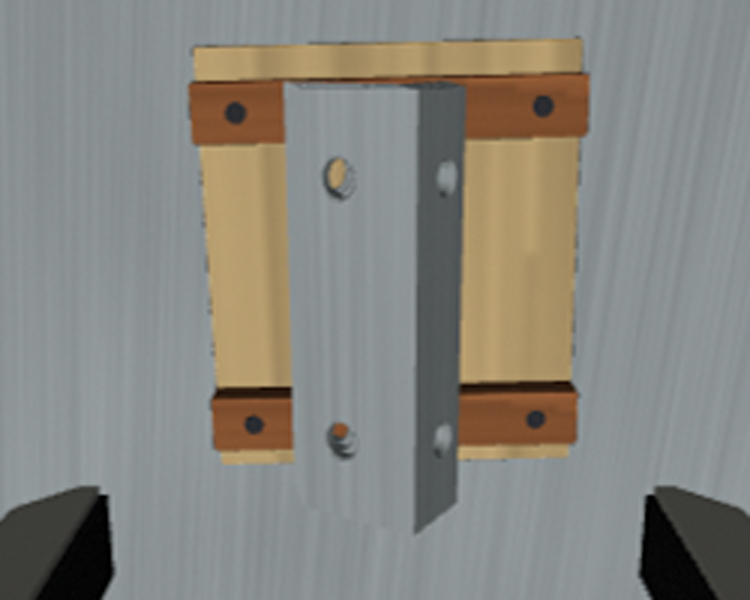

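The two are stacked with the holes in line: ridge from (418,86) to (416,534), long toe from (285,84) to (297,504), short toe from (465,86) to (457,500). One fit to check, with height free, then I hand in.

```bash
python3 - <<'E'
from h import *;import json
np.set_printoptions(precision=4,suppress=True)
s=json.load(open("pics/w6.json"));s={k:np.array(v) for k,v in s.items()};C=cam("wrist",s)
B=[(1,"r",418,86),(-1,"r",416,534),(1,"l",285,84),(-1,"l",297,504),(1,"s",465,86),(-1,"s",457,500)]
for z in(.031,.0338,.037,.041):
    p,e=fit(C,crop2px(B,(155,88)),(.4776,-.194,1.66),z);d=p[:2]-[.4761,-.1941]
    a=p[2];print(z,p,np.degrees(a),(e**2).sum(),"rel",d@[np.cos(a),np.sin(a)],d@[-np.sin(a),np.cos(a)])
    if z==.0338:print(e)
E
```

```text
0.031 [ 0.4779 -0.1947  1.6655] 95.42605235912006 10.118755971466006 rel -0.000743054641564341 -0.0017009587203338126
0.0338 [ 0.4777 -0.1941  1.6659] 95.44861773851231 6.014269976647688 rel -0.00014023493457318822 -0.0015623035122458735
[[-0.7647  0.3578]
 [-0.978  -0.0956]
 [ 1.3128  0.2119]
 [ 1.2939 -0.2773]
 [-0.0925 -0.799 ]
 [-0.1011  0.3993]]
0.037 [ 0.4775 -0.1935  1.6662] 95.46337689407085 7.519708955180101 rel 0.0005037261375297306 -0.0014318483383709102
0.041 [ 0.4773 -0.193   1.666 ] 95.45463292373853 19.489217130552127 rel 0.0010216506563688551 -0.0013313098599518954
```

Relative y is -1.6 mm and x is -0.1 mm, with the best fit close to the nested height, so both are home.

```bash
python3 -c "
from cell import manip, eyes, job, state
print(job.finish_job())"
```

```text
the job is handed in; nothing more can be done
None
```

Both loose brackets are nested on the bottom one on the short skid, long leg over long leg; camera fits put each within about 0.5 mm sideways and endways of fully nested and at the nested height. I handed the job in at about 26 s, but it returned no verdict.

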